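# Park the grating drum on the drain ramp behind its tip-up chock

## Task

Park the washed steel grating drum on the sloping drain ramp to dry: first press the ramp's pedal all the way down so that the forked chock at its other end tips up, then lay the drum across the ramp on the uphill side of the chock and let go only once it rests against the chock, so that it never rolls free. The drum's pocket leaves only its flat ends to grip and the ramp's side walls leave only its round sides, so change your grip on the way, for instance on the low two-rail rest. Leave everything else on the bench where it is.

Things in the scene. Friction and masses are not known exactly. Their poses are not given: they have to be found in the camera images.
- drum: Grating drum: plain steel cylinder, 60 mm diameter, 62 mm long, covered in small dark bumps (looks only, it is smooth), flat ends, 0.25 to 0.5 kg. Origin at its centre; its x axis is the cylinder axis (y and z turn as it rolls). It starts lying in the pocket and rolls freely on any slope.
- pocket: Fixed steel pocket where the drum starts. Origin under its centre on the bench, z up. Base 58 (x) by 96 (y) by 6 mm; two walls 46 mm long, 4 mm thick, tops 54 mm above the bench, stand along the drum's round sides with 2 mm of play, so only its open flat ends can be gripped. The drum's axis lies along the pocket's x, its centre 36 mm above the bench.
- rest: Fixed white two-rail rest for changing the grip. Origin under its centre on the bench, z up. Base 50 (x) by 90 (y) by 6 mm; two low rails along x, 46 mm long, 6 mm wide, 28 mm apart inside, tops 12 mm above the bench. A drum laid with its axis along x drops 3.5 mm between the rails and stays, its centre 38.5 mm above the bench, ends and round sides all free to grip.
- ramp: Fixed drain ramp, white floor between steel side walls, falling 0.14 rad towards its +x. Origin on the bench, z up. Floor top 36 mm above the bench at x=0, from x=-104 to +12 mm. Walls: inner faces at y=-36 and +36 mm, 4 mm thick, x=-97 to +47 mm, tops 52 mm above the floor (about 102 mm above the bench uphill, 82 mm downhill). The drum lies across it, axis along the ramp's y.
- seat (a point): Fixed point of the ramp, axes as the ramp's: where the drum's centre is when it lies on the floor midway between the walls against the fully raised chock (about 2 mm uphill of the ramp's origin in x, 67 mm above the bench).
- pedal (a point): Point on the pedal's top face, 40 mm from the hinge, midway across; moves with it. Aluminium plate 54 mm long from the hinge, 56 mm wide, 5 mm thick, at the ramp's lower (+x) end; at joint 0 it slopes up away from the hinge, 0.8 rad above the ramp's slope; fully pressed it lies in the plane of the ramp, its middle 26 mm above the bench. Press it near this point.
- chock (a joint): Rocker angle, rad: 0 pedal up, chock flat in the floor; 0.8 (stop) pedal down, chock up. Hinge axis along the ramp's y, at ramp x=48 mm, 27 mm above the bench. Friction holds it where left (3 to 5 N at the pedal moves it). Chock: two prongs 36 mm long, 15 mm wide, one by each wall, the 38 mm gap between them leaves room for a finger downhill of the drum; raised tips 25 mm above the floor.
- bowl: Steel bowl, 130 mm across, 50 mm high; origin under its centre. Bystander.
- jar: Glass jar with a metal cap, 64 mm across, 75 mm high; origin under its centre. Bystander.
- can: Steel can, 72 mm across, 80 mm high; origin under its centre. Bystander.
- spatula: Flat spatula with a wooden handle, 180 mm long, lying on the bench along its x. Bystander.
- brush: Flat brush with a wooden handle, 200 mm long, lying on the bench along its x. Bystander.
- mug: White mug, 76 mm across, 85 mm high; origin under its centre. Bystander.
Things that resemble listed ones, but are neither listed nor needed, are in the scene too. What is shaped like the drum but orange, red or yellow is not meant.

How it is judged:
By the outcome, as a careful person would: the job done as asked, in the order asked, and still so for the second after the job is handed in, with the robot touching nothing.
It also fails if it takes over 67 s, if anything falls off the work surface, if the arm or the gripper's body presses on something with over 40 N, if the wrist force passes 120 N, or if a joint passes its speed limit or range.

## Robot

A 7-joint arm with a two-finger parallel gripper is mounted at the origin on the work surface. World frame = base frame: x ahead of the robot, y to its left, z up, the work surface at z = 0. Lengths are in m, angles in rad, forces in N, time in s.
With the tool pointing down it reaches from about 0.425 to 0.95 m from the base axis. Payload 4.7 kg.
Tool frame: the origin (TCP) lies between the finger pads; the fingertips stand 25 mm ahead of it and the grasp point (between the pads) lies 6 mm ahead of it; x points along the fingers, z is the direction in which the jaws open and shut, and the axes are right-handed (so a half turn about x gives the same grasp; the last joint's range is limited). The gripper opens to 85 mm and grips with 20 to 120 N. Pads are 22 mm wide; open, the fingers measure 114 mm over their backs; the gripper's body (76 mm by 85 mm) begins 54 mm behind the grasp point. The pads swing forward as they close: fully open they stand 13 mm farther back than shut.
Start: joints at [1.221, 0.469, -0.049, 1.532, 0.024, 1.141, -0.082], TCP at [0.213, -0.641, 0.256] pointing down, gripper open.
Joint ranges: [-2.59, 2.59], [-0.33, 1.99], [-1.39, 1.29], [0.1, 2.45], [-1.04, 4.18], [0.21, 1.99], [-2.66, 2.66]. Speed limits (rad/s): [2.57, 2.57, 3.14, 3.14, 3.14, 3.14, 3.14].

## Interface

Orientations are given as a 3x3 rotation matrix whose columns are the frame's x, y, z axes.
In Python, from rig import * gives the robot as it stands. Calls block until the motion is done:
- movep(position, orientation): joint-space move of the TCP to a pose.
- move_l(position, attitude=None, feed=0.15, until_force=None): straight line of the TCP; attitude=None keeps the orientation; feed is the mean speed in m/s. With until_force (N) it stops when the force on the tool has changed by that much, and returns True; else False.
- move_joints(angles): joint-space move.
- command_gripper(opening, newtons=None): finger opening in m; newtons is the grip in N (None keeps the last); returns when the fingers have stopped.
- sleep(seconds).
- inverse_kinematics(position, orientation): joint angles nearest the present ones, or None.
- sense(): the state.
- camera(name): name is "scene" or "top"; returns (picture, depth): 384x512x3 uint8, red, green, blue; 384x512 float32, m along the optical axis (not along the pixel's ray), 0 where there is no reading.
- camera_params(name): a dict with "K" (3x3 intrinsics, pixels), "position" and "rotation" of the camera in the world. Camera axes: x right, y down, z forward; pixel columns grow to the right and rows downward; lengths in m; the calibration is good to about 2 mm. A picture is of the moment at which its call begins. camera_params takes no time and is no camera call.
A pose or a line that the arm cannot do raises Unreachable and nothing moves.
- finish_job(): hands the job in, once; it reports no verdict.
The state is a dict: "time_s": time; "joint_pos": joint angles; "qd": joint speeds; "joint_efforts": joint torques, N m; "position": TCP position; "tcp_rot": TCP orientation; "wrist_force": force on the tool from outside, world axes, zero at the start; "ft_torque": the same for the moment, N m; "finger_gap": finger opening in m.
Only numpy, scipy, OpenCV 4.12 (cv2) and the standard library are available. Lean on these libraries where they do the work, as an engineer would, in place of code of your own. Each camera call takes 0.05 s, during which the arm holds its last target. There are 200 camera calls.

## Working session

There is one attempt and no reset: what is moved stays moved. The work goes in short steps, each a Python script; the robot and the scene stay as the last script left them, time stands still between calls to the robot, and variables do not carry over. Pictures are saved under pics/ and viewed, about 8 in all and at most 12, crops included, and the job is handed in when it is done.

```bash
ls; mkdir -p pics; python3 - <<'E'
from rig import *
import cv2,numpy as np
for n in("scene","top"):
    p,d=camera(n); cv2.imwrite(f"pics/{n}0.png",p[:,:,::-1]); np.save(f"pics/{n}0.npy",d)
    c=camera_params(n); print(n,c["K"],c["position"],c["rotation"])
print(sense()["time_s"],sense()["tcp_rot"])
a=cv2.imread("pics/top0.png"); cv2.imwrite("pics/top0b.png",cv2.resize(a,(800,600),interpolation=cv2.INTER_CUBIC))
a=cv2.imread("pics/scene0.png"); cv2.imwrite("pics/scene0b.png",cv2.resize(a,(800,600),interpolation=cv2.INTER_CUBIC))
E
```

```text
pics
scene [[429.27064317   0.         261.43810594]
 [  0.         429.27064317 184.41382546]
 [  0.           0.           1.        ]] [ 1.27984169 -0.88733342  0.84844027] [[ 0.80459555  0.32720246 -0.4955447 ]
 [ 0.59366722 -0.46234938  0.65862909]
 [-0.01360973 -0.82411868 -0.56625363]]
top [[360.01170262   0.         253.38370656]
 [  0.         360.01170262 189.12835809]
 [  0.           0.           1.        ]] [0.35847863 0.01774808 1.30768515] [[-0.0119913  -0.97768467  0.20973528]
 [-0.99992056  0.01253932  0.00128326]
 [-0.00388456 -0.20970323 -0.97775737]]
0.1 [[-6.07271386e-04  9.48982655e-01  3.15327689e-01]
 [ 1.69126453e-03  3.15328271e-01 -9.48981149e-01]
 [-9.99998385e-01 -4.29865605e-05 -1.79647054e-03]]
```

View pics/top0b.png

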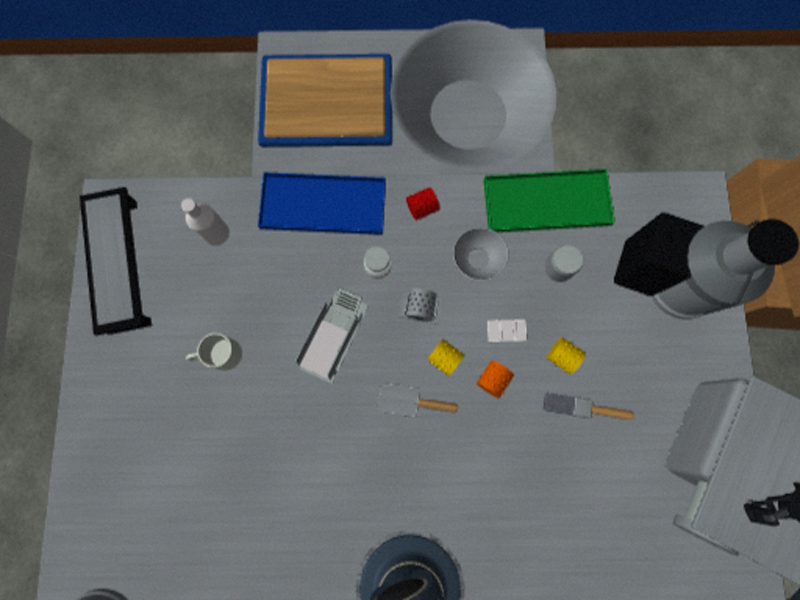

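View pics/scene0b.png

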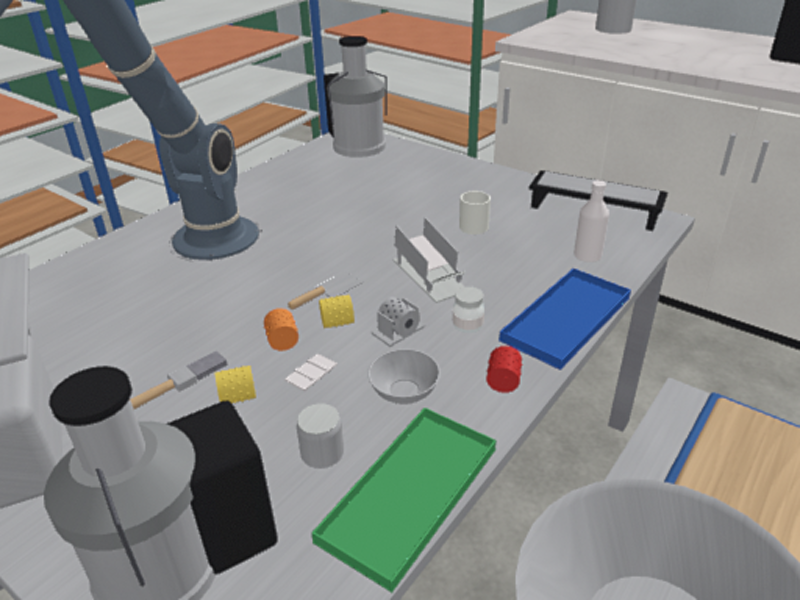

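Candidates for the drum (800x600 top view): grey bumpy cylinder in steel pocket (421,305); yellow (446,357), yellow (567,356), orange (495,379), red (423,203). By the description it is the grey one at (421,305). Pedal end of the ramp is at (349,297), rest at (507,330). Next is a close crop to check this.

```bash
cat > h.py <<'E'
import numpy as np,cv2
from rig import camera_params
def cloud(n,d):
    c=camera_params(n);K=c["K"];v,u=np.mgrid[0:384,0:512]
    r=np.stack([(u-K[0,2])/K[0,0],(v-K[1,2])/K[1,1],np.ones_like(u)],-1)*d[...,None]
    return r@np.array(c["rotation"]).T+c["position"]
def plane(n,uv,z):
    c=camera_params(n);uv=np.atleast_2d(uv).astype(float);K=c["K"]
    r=np.c_[(uv[:,0]-K[0,2])/K[0,0],(uv[:,1]-K[1,2])/K[1,1],np.ones(len(uv))]@np.array(c["rotation"]).T
    p=np.array(c["position"]);return p+r*((z-p[2])/r[:,2])[:,None]
E
python3 - <<'E'
from h import *
for n in("top","scene"):
    d=np.load(f"pics/{n}0.npy");P=cloud(n,d)
    for nm,(cx,cy,R) in dict(drum=(.72,-.02,.0),).items(): pass
    pts=dict(top=[(270,195),(325,211),(212,218),(223,190),(200,238)],scene=[(254,205),(200,237),(272,165),(290,185)])[n]
    for u,v in pts: print(n,(u,v),P[v,u].round(3))
t=cv2.imread("pics/top0.png")[180:255,185:345];s=cv2.imread("pics/scene0.png")[135:255,170:320]
t=cv2.resize(t,(600,281),interpolation=cv2.INTER_CUBIC);s=cv2.resize(s,(375,300),interpolation=cv2.INTER_CUBIC)
o=np.zeros((590,600,3),np.uint8);o[:281]=t;o[285:585,:375]=s;cv2.imwrite("pics/c1.png",o)
E
```

```text
top (270, 195) [ 0.603 -0.039  0.067]
top (325, 211) [ 0.553 -0.241  0.006]
top (212, 218) [0.528 0.168 0.038]
top (223, 190) [0.626 0.128 0.052]
top (200, 238) [0.457 0.207 0.05 ]
scene (254, 205) [ 0.631 -0.064  0.052]
scene (200, 237) [ 0.556 -0.232  0.005]
scene (272, 165) [0.57  0.117 0.083]
scene (290, 185) [0.622 0.151 0.002]
```

View pics/c1.png

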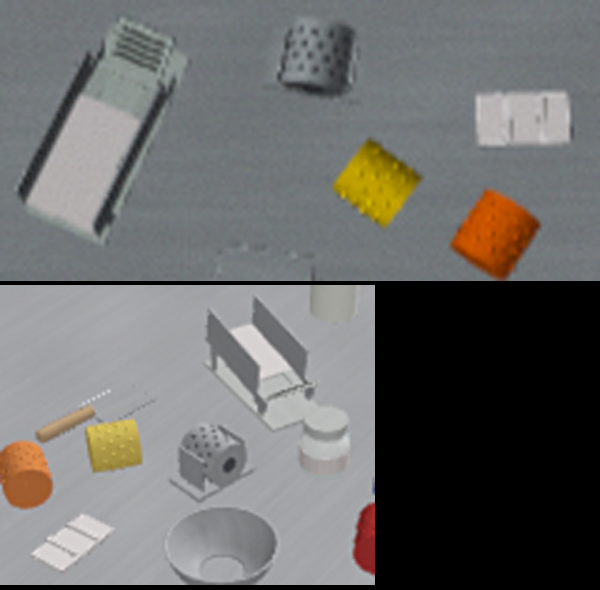

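```bash
python3 - <<'E'
from h import *
from scipy.optimize import least_squares
C={n:cloud(n,np.load(f"pics/{n}0.npy")) for n in("top","scene")}
def sel(P,c,R,z0,z1): return P[(np.hypot(P[...,0]-c[0],P[...,1]-c[1])<R)&(P[...,2]>z0)&(P[...,2]<z1)]
for n,P in C.items():
    q=sel(P,(.61,-.04),.05,.058,.075)
    mid=lambda a:(a.min(0)+a.max(0))/2
    r=cv2.minAreaRect((q[:,:2]*1000).astype(np.float32)); print(n,"drum top",len(q),r,q[:,2].max())
    # cylinder fit, radius 30, z 36
    q=sel(P,(.61,-.04),.05,.056,.075)
    f=lambda p:np.hypot(-(q[:,0]-p[0]*np.cos(p[1]))*0+(-(q[:,0]-.61)*np.sin(p[1])+(q[:,1]+.04)*np.cos(p[1])-p[0]),q[:,2]-.036)-.030
    s=least_squares(lambda p:f([p[0],p[1]]),[0,0],loss="soft_l1",f_scale=.002);a=s.x[1]
    l=(q[:,0]-.61)*np.cos(a)+(q[:,1]+.04)*np.sin(a);l0=(np.percentile(l,1)+np.percentile(l,99))/2
    print(" cyl yaw",a,"centre",.61+l0*np.cos(a)-s.x[0]*np.sin(a),-.04+l0*np.sin(a)+s.x[0]*np.cos(a),"len",np.percentile(l,99)-np.percentile(l,1),"rms",np.sqrt(np.mean(s.fun**2)))
    q=sel(P,(.61,-.04),.07,.003,.009); print(" pocket base",cv2.minAreaRect((q[:,:2]*1000).astype(np.float32)),len(q))
    q=sel(P,(.553,-.237),.07,.0035,.02); print(n,"rest",cv2.minAreaRect((q[:,:2]*1000).astype(np.float32)),len(q))
    q=sel(P,(.53,.15),.13,.06,.12); r=cv2.minAreaRect((q[:,:2]*1000).astype(np.float32));print(n,"ramp walls",r,len(q))
    q=sel(P,(.53,.15),.15,.01,.12); r=cv2.minAreaRect((q[:,:2]*1000).astype(np.float32));print(n,"ramp all",r,len(q),q[:,2].max())
im=cv2.imread("pics/top0.png")
# white masks
hsv=cv2.cvtColor(im,cv2.COLOR_BGR2HSV);m=((hsv[...,2]>185)&(hsv[...,1]<40)).astype(np.uint8)
cs,_=cv2.findContours(cv2.morphologyEx(m,cv2.MORPH_CLOSE,np.ones((5,5))),cv2.RETR_EXTERNAL,cv2.CHAIN_APPROX_NONE)
for c in cs:
    if cv2.contourArea(c)>150:
        x,y,w,h=cv2.boundingRect(c)
        z=.009 if x>300 else .045
        W=plane("top",c[:,0],z)*1000
        print((x,y,w,h),z,cv2.minAreaRect(W[:,:2].astype(np.float32)))
E
```

```text
top drum top 193 ((606.6551513671875, -43.62928009033203), (57.21025848388672, 61.29338836669922), 77.12134552001953) 0.0712616470864249
 cyl yaw -0.2027269788656496 centre 0.6078289782608634 -0.03820709474541242 len 0.060775579460238885 rms 0.0027091924878044635
 pocket base ((608.7498168945312, -40.11353302001953), (130.00624084472656, 134.89816284179688), 38.426116943359375) 146
top rest ((549.4757080078125, -239.384033203125), (125.02519226074219, 124.34337615966797), 75.22027587890625) 357
top ramp walls ((544.9495849609375, 164.32785034179688), (80.39096069335938, 192.81332397460938), 65.7729263305664) 235
top ramp all ((542.77099609375, 164.3431396484375), (82.09654235839844, 201.97947692871094), 65.81977081298828) 1245 0.10256181583157686
scene drum top 144 ((610.7679443359375, -35.24538040161133), (41.304569244384766, 68.59896087646484), 73.79800415039062) 0.0671954464725143
 cyl yaw -0.2229503041673039 centre 0.6108864577887682 -0.033473707002396186 len 0.06516571095547607 rms 0.002509473476146672
 pocket base ((624.052490234375, -48.08179473876953), (107.6902847290039, 58.71103286743164), 46.77429962158203) 106
scene rest ((560.6783447265625, -234.78604125976562), (81.38269805908203, 101.03181457519531), 17.112436294555664) 303
scene ramp walls ((549.2251586914062, 167.13748168945312), (84.91539001464844, 197.79220581054688), 66.5317611694336) 370
scene ramp all ((548.4396362304688, 167.5149688720703), (85.9723892211914, 199.40267944335938), 65.74026489257812) 1005 0.10157205217953458
(312, 205, 25, 13) 0.009 ((552.4364013671875, -236.6181182861328), (87.44795227050781, 44.08647155761719), 89.28294372558594)
```

```bash
python3 - <<'E'
from h import *
C={n:cloud(n,np.load(f"pics/{n}0.npy")) for n in("top","scene")}
a=-.421
for n,P in C.items():
    m=(np.hypot(P[...,0]-.545,P[...,1]-.165)<.14)
    q=P[m&(P[...,2]>.066)&(P[...,2]<.11)]
    print(n,len(q),cv2.minAreaRect((q[:,:2]*1000).astype(np.float32)))
    for sgn in(1,-1):
        ce=np.array([.547,.166]);e=np.array([np.cos(a),np.sin(a)]);f=np.array([-e[1],e[0]])
        X=(q[:,:2]-ce)@e;Y=(q[:,:2]-ce)@f;k=(Y*sgn>.02)
        l=cv2.fitLine(q[k][:,:2].astype(np.float32),cv2.DIST_HUBER,0,1e-3,1e-3).ravel()
        print(sgn,k.sum(),"yaw",np.arctan2(l[1]*np.sign(l[0]),abs(l[0])),"Y mean/min/max",*(np.percentile(Y[k],[2,50,98])*1000).round(1),"X",*(np.percentile(X[k],[1,99])*1000).round(1))
    # floor plane and chock/pedal profile along X
    Q=P[m];X=(Q[:,:2]-ce)@e;Y=(Q[:,:2]-ce)@f;k=(abs(Y)<.02)&(Q[:,2]>.012)&(Q[:,2]<.075)
    k2=k&(X>-.09)&(X<0); print("floor slope,z(0)",np.polyfit(X[k2],Q[k2][:,2],1))
    for b in range(-110,110,10):
        z=Q[k&(X*1e3>=b)&(X*1e3<b+10)][:,2]
        if len(z):print(b+5,len(z),(np.median(z)*1e3).round(1),end="; ")
    print()
for nm,uv,z in(("orange",(317,243),.06),("yelR",(363,228),.06),("yelL",(285,229),.06),("jar",(241,166),.075),("bowl",(308,162),.05)):print(nm,plane("top",uv,z).round(3))
E
```

```text
top 206 ((526.302001953125, 172.66522216796875), (80.38957214355469, 146.24610900878906), 65.81381225585938)
1 109 yaw -0.4216702 Y mean/min/max 33.4 34.7 37.7 X -92.8 48.0
-1 97 yaw -0.42395896 Y mean/min/max -42.5 -41.1 -38.0 X -93.4 48.7
floor slope,z(0) [-0.13415463  0.03641791]
-95 31 50.1; -85 30 48.2; -75 34 47.4; -65 31 44.8; -55 33 43.7; -45 31 42.7; -35 31 40.8; -25 31 40.0; -15 31 38.7; -5 31 36.6; 5 29 35.0; 15 24 33.9; 25 2 33.5; 35 4 33.0; 45 3 27.6; 55 33 31.5; 65 35 38.1; 75 34 44.8; 85 33 52.2; 95 28 57.5; 
scene 307 ((527.8884887695312, 176.58428955078125), (84.8978271484375, 151.3335418701172), 66.38762664794922)
1 156 yaw -0.42697996 Y mean/min/max 35.8 39.0 42.6 X -95.1 51.1
-1 151 yaw -0.4244189 Y mean/min/max -40.0 -37.2 -33.4 X -91.1 51.1
floor slope,z(0) [-0.14666311  0.03504704]
-95 6 48.8; -85 9 47.2; -75 10 46.8; -65 6 44.9; -55 10 42.4; -45 7 41.6; -35 7 40.9; -25 9 38.3; -15 9 37.5; -5 12 35.7; 5 14 35.0; 15 18 32.9; 25 2 32.0; 35 1 31.2; 45 3 28.9; 55 4 28.8; 75 2 45.1; 85 4 54.3; 95 17 57.2; 105 1 61.6; 
orange [[ 0.434 -0.197  0.06 ]]
yelR [[ 0.484 -0.358  0.06 ]]
yelL [[ 0.484 -0.088  0.06 ]]
jar [[0.707 0.062 0.075]]
bowl [[ 0.726 -0.18   0.05 ]]
```

```bash
cat >> h.py <<'E'
YAW=-.424
e=np.array([np.cos(YAW),np.sin(YAW)]);f=np.array([-e[1],e[0]])
O=np.array([.547,.166])+.003*e-.001*f
def W(x,y,z): return np.r_[O+x*e+y*f,z]
def R(a):
    x=np.array([0,0,-1.]);z=np.array([np.cos(a),np.sin(a),0]);return np.c_[x,np.cross(z,x),z]
def best(p,a):
    # jaw yaw a or a+pi, whichever keeps the last joint nearest to mid-range
    from rig import inverse_kinematics
    c=[]
    for b in(a,a+np.pi):
        q=inverse_kinematics(p,R(b))
        if q is not None:c.append((abs(q[6]),b))
    return R(min(c)[1])
E
python3 - <<'E'
from rig import *
from h import *
command_gripper(0.0,40)
p=W(.082,0,.13);r=best(p,YAW+np.pi/2);movep(p,r)
print(sense()["wrist_force"],sense()["joint_pos"])
print(move_l(W(.082,0,.090),feed=.1))
print(move_l(W(.087,0,.040),feed=.04,until_force=18))
s=sense();print(s["position"],s["wrist_force"],s["time_s"])
E
```

```text
[ 0.1908549  -0.26110144 -0.28197141] [ 0.27584916  0.67529118 -0.80027832  1.71171766  0.56313839  0.99990138
  0.41477371]
False
True
[0.6284259  0.12861504 0.05041825] [-2.69955045 -1.59091859  9.05120902] 5.4667
```

```bash
python3 - <<'E'
from rig import *
from h import *
print(move_l(W(.087,0,.044),feed=.03,until_force=16))
s=sense();print(s["position"],s["wrist_force"])
move_l(W(.087,0,.13),feed=.2)
D=dict()
p=np.array([.6095,-.036,.20]);a=-.212
r=best(p,a);command_gripper(.085);movep(p,r)
n="top";t,d=camera(n);s_,d2=camera("scene")
for n,d in(("top",d),("scene",d2)):
    P=cloud(n,d);X=(P[...,:2]-O)@e*1e3;Y=(P[...,:2]-O)@f*1e3;z=P[...,2]*1e3
    for lo,hi in((-34,-21),(-14,14),(21,34)):
        print(n,lo,end=": ")
        for b in range(0,110,10):
            k=(X>=b)&(X<b+10)&(Y>lo)&(Y<hi)&(z>5)&(z<75)
            if k.sum():print(b+5,np.percentile(z[k],[50,95]).round(),end="; ")
        print()
t=cv2.resize(t[160:255,180:345,::-1],(660,380),interpolation=cv2.INTER_CUBIC);cv2.imwrite("pics/c2.png",t)
print(sense()["time_s"],sense()["joint_pos"])
E
```

```text
True
[0.62843034 0.12861854 0.05042001] [-1.7291838  -1.51331172  8.20237411]
top -34: 5 [35. 37.]; 15 [32. 34.]; 25 [ 7. 50.]; 35 [52. 56.]; 45 [36. 42.]; 55 [28. 31.]; 65 [26. 32.]; 75 [26. 31.]; 85 [23. 28.]; 95 [23. 28.]; 105 [23. 24.]; 
top -14: 5 [35. 40.]; 15 [34. 36.]; 25 [6. 9.]; 35 [6. 9.]; 45 [29. 33.]; 55 [30. 33.]; 65 [29. 32.]; 75 [27. 29.]; 85 [24. 28.]; 95 [23. 26.]; 105 [20. 25.]; 
top 21: 5 [34. 37.]; 15 [31. 37.]; 25 [ 7. 55.]; 35 [51. 57.]; 45 [37. 47.]; 55 [29. 30.]; 65 [26. 29.]; 75 [25. 31.]; 85 [22. 25.]; 95 [23. 28.]; 105 [23. 23.]; 
scene -34: 5 [5. 7.]; 15 [6. 6.]; 25 [6. 6.]; 35 [47. 59.]; 45 [39. 50.]; 55 [28. 36.]; 65 [25. 30.]; 75 [23. 25.]; 85 [20. 26.]; 95 [22. 25.]; 105 [19. 20.]; 
scene -14: 5 [34. 36.]; 15 [33. 35.]; 45 [28. 29.]; 55 [27. 31.]; 65 [27. 30.]; 75 [25. 30.]; 85 [24. 27.]; 95 [23. 25.]; 105 [20. 24.]; 
scene 21: 5 [35. 38.]; 15 [30. 34.]; 35 [52. 57.]; 45 [37. 48.]; 55 [28. 33.]; 65 [27. 27.]; 75 [25. 29.]; 85 [24. 26.]; 95 [24. 26.]; 
7.9583 [ 0.38611087  0.47453842 -0.54173442  1.73109817  0.2793764   1.01473467
 -0.46383078]
```

View pics/c2.png

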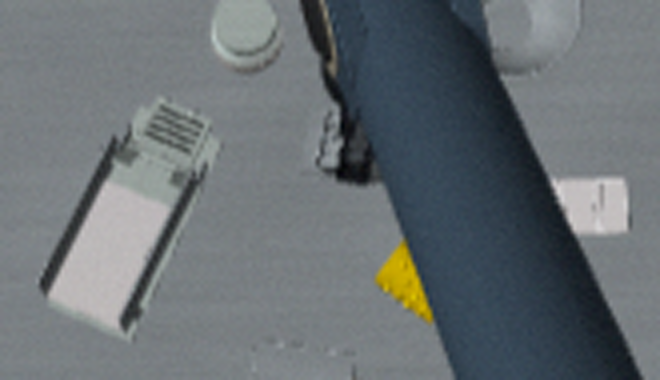

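```bash
python3 - <<'E'
from rig import *
from h import *
print(move_l([.6095,-.036,.10],feed=.2),move_l([.6095,-.036,.039],feed=.08,until_force=6))
s=sense();print(s["position"],s["wrist_force"])
command_gripper(.05,45);s=sense();print(s["finger_gap"],s["wrist_force"],s["ft_torque"])
t,d=camera("scene");cv2.imwrite("pics/c3.png",cv2.resize(t[100:270,150:350,::-1],(600,510),interpolation=cv2.INTER_CUBIC))
E
```

```text
False False
[ 0.60988805 -0.0358513   0.03928908] [-0.75375904  0.25365696 -0.58939706]
0.06181107939863212 [-0.4272053   0.68154952  3.55615148] [ 0.03376655  0.21039326 -0.015858  ]
```

View pics/c3.png

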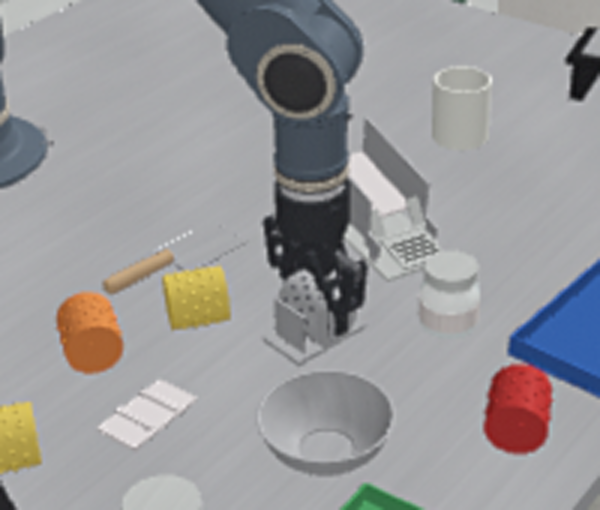

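```bash
python3 - <<'E'
from rig import *
from h import *
move_l([.6095,-.036,.16],feed=.15)
print(sense()["finger_gap"],sense()["wrist_force"])
p=np.array([.554,-.2345,.15]);r=best(p,-.01);movep(p,r)
move_l([p[0],p[1],.065],feed=.15)
print(move_l([p[0],p[1],.041],feed=.04,until_force=4))
s=sense();print(s["position"],s["wrist_force"],s["finger_gap"])
command_gripper(.075);s=sense();print(s["position"],s["wrist_force"],s["finger_gap"])
move_l([p[0],p[1],.16],feed=.2);print(sense()["joint_pos"],sense()["time_s"])
for n in("top","scene"):
    t,d=camera(n);np.save(f"pics/{n}4.npy",d);cv2.imwrite(f"pics/{n}4.png",t[:,:,::-1])
    P=cloud(n,d);q=P[(np.hypot(P[...,0]-.554,P[...,1]+.235)<.055)&(P[...,2]>.04)&(P[...,2]<.074)]
    print(n,len(q),np.percentile(q,[2,50,98],axis=0).round(4).tolist())
    q=q[q[:,2]>.05];
    if len(q)>5:print(cv2.minAreaRect((q[:,:2]*1000).astype(np.float32)))
a=cv2.imread("pics/scene4.png")[150:290,110:270];cv2.imwrite("pics/c4.png",cv2.resize(a,(640,560),interpolation=cv2.INTER_CUBIC))
E
```

```text
0.06175081609124567 [-1.53732792  0.23317307 -3.34853104]
True
[ 0.55370126 -0.23457907  0.04260337] [-0.55488756 -0.49504659  5.75126377] 0.061660057181601
[ 0.5524485  -0.23446648  0.04129507] [-0.28386959 -0.6252344   0.07955218] 0.07489168002227592
[ 0.73657118  0.51104391 -0.54997397  1.78633079  0.32210689  0.94018656
  0.03931121] 14.0167
top 235 [[0.5214, -0.2495, 0.042], [0.5506, -0.2259, 0.0644], [0.5828, -0.2081, 0.0725]]
((552.1722412109375, -229.027587890625), (43.259239196777344, 62.806636810302734), 89.17880249023438)
scene 400 [[0.5246, -0.2644, 0.0414], [0.5632, -0.2457, 0.0599], [0.5872, -0.2141, 0.0686]]
((555.4168090820312, -237.4314422607422), (68.18610382080078, 50.886749267578125), 4.389614582061768)
```

View pics/c4.png

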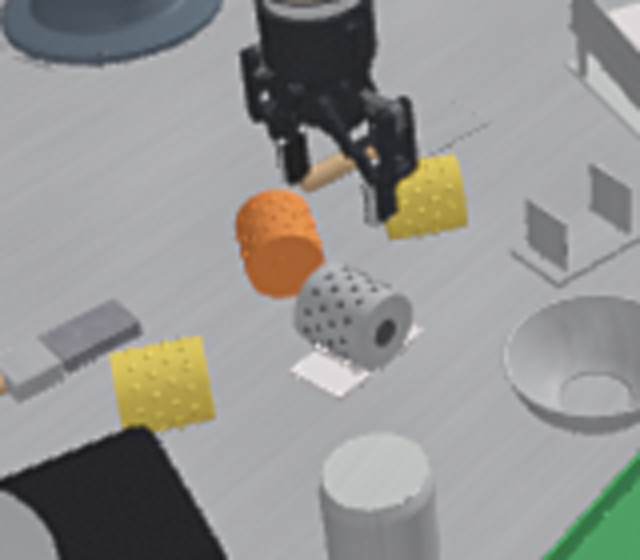

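```bash
python3 - <<'E'
from rig import *
from h import *
p=np.array([.5535,-.234,.16]);r=best(p,np.pi/2-.01);command_gripper(.085);movep(p,r)
move_l([p[0],p[1],.10],feed=.2)
print(move_l([p[0],p[1],.040],feed=.08,until_force=6))
command_gripper(.05,45);s=sense();print(s["position"],s["finger_gap"],s["wrist_force"],s["joint_pos"])
move_l([p[0],p[1],.20],feed=.15)
s=sense();print(s["finger_gap"],s["wrist_force"])
p=W(-.008,0,.22);r=best(p,YAW)
movep(p,r);s=sense();print(s["finger_gap"],s["joint_pos"],s["time_s"])
move_l(W(-.008,0,.16),feed=.15)
for n in("top","scene"):
    t,d=camera(n);cv2.imwrite(f"pics/{n}5.png",t[:,:,::-1]);np.save(f"pics/{n}5.npy",d)
a=cv2.imread("pics/scene5.png")[60:220,190:350];b=cv2.imread("pics/top5.png")[150:250,180:280]
o=np.zeros((400,800,3),np.uint8);o[:,:400]=cv2.resize(a,(400,400),interpolation=2);o[:,400:]=cv2.resize(b,(400,400),interpolation=2);cv2.imwrite("pics/c5.png",o)
E
```

```text
False
[ 0.55405573 -0.23500401  0.04110076] 0.05859571755557287 [-1.46703966 -1.64959638  6.5574037 ] [ 0.44473361  0.6132978  -0.15410078  1.87428083  0.14567929  0.66266998
 -1.37778076]
0.05917325189267207 [-0.86580156 -0.55682141 -3.34013143]
0.058643886093379054 [ 0.07756539  0.38881279 -0.57416759  1.80998406  0.24639809  1.01493194
 -1.02188685] 20.05
```

View pics/c5.png

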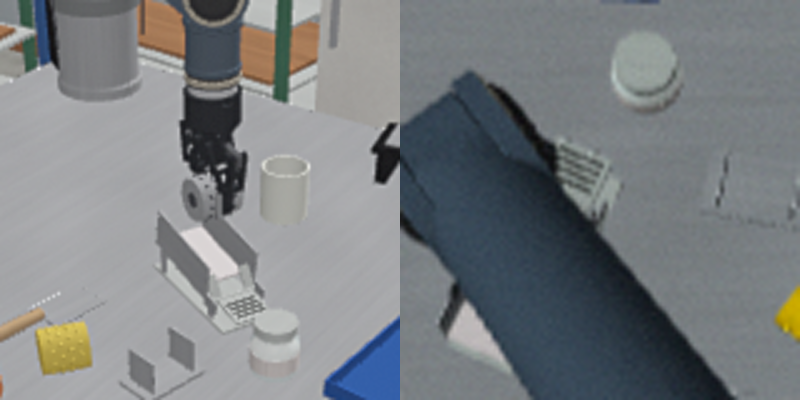

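```bash
python3 - <<'E'
from rig import *
from h import *
s=sense();print(s["position"],((s["position"][:2]-O)@e,(s["position"][:2]-O)@f),s["finger_gap"],s["wrist_force"],s["ft_torque"])
P=cloud("scene",np.load("pics/scene5.npy"))
X=(P[...,:2]-O)@e*1e3;Y=(P[...,:2]-O)@f*1e3;Z=P[...,2]*1e3
v,u=np.mgrid[0:384,0:512]
k=(abs(X+8)<45)&(abs(Y)<45)&(Z>120)&(Z<200)&(u>255)&(u<300)
for y in range(-44,40,4):
    m=k&(Y>=y)&(Y<y+4)
    if m.sum():print(y+2,m.sum(),"X",np.percentile(X[m],[2,98]).round(),"Z",np.percentile(Z[m],[2,98]).round())
m=k&(Y<-25)&(Y>-38)&(Z<178);print("end face X,Z mid",(X[m].min()+X[m].max())/2,(Z[m].min()+Z[m].max())/2,"Ymed",np.median(Y[m]))
c,r=cv2.minEnclosingCircle(np.c_[X[m],Z[m]].astype(np.float32));print(c,r)
E
```

```text
[0.54304797 0.16737529 0.1612638 ] (np.float64(-0.007167884569473377), np.float64(0.0006276070174693494)) 0.05836461912931021 [ 0.23447126  0.16228484 -4.14371016] [ 0.01180021  0.00367832 -0.0009545 ]
-34 2 X [-24.  23.] Z [145. 152.]
-30 94 X [-29.  24.] Z [132. 185.]
-26 38 X [-33.  24.] Z [131. 187.]
-22 18 X [ 2. 27.] Z [139. 185.]
-18 23 X [-8. 28.] Z [146. 189.]
-14 20 X [-40.  23.] Z [136. 196.]
-10 50 X [-42.  33.] Z [145. 199.]
-6 35 X [-39.  36.] Z [141. 198.]
-2 21 X [-39.  37.] Z [146. 191.]
2 9 X [-40.  34.] Z [141. 184.]
6 12 X [-43.  36.] Z [142. 190.]
10 10 X [-45.  36.] Z [148. 193.]
14 3 X [-41.   3.] Z [181. 185.]
18 3 X [22. 27.] Z [152. 158.]
22 8 X [18. 25.] Z [143. 167.]
26 7 X [12. 24.] Z [134. 162.]
30 5 X [11. 24.] Z [140. 177.]
34 3 X [18. 19.] Z [143. 161.]
end face X,Z mid -4.615236752045245 153.18338864910774 Ymed -29.06771264406452
(-4.558528900146484, 156.43844604492188) 33.126060485839844
```

```bash
python3 - <<'E'
from rig import *
from h import *
def rep(t):
    s=sense();p=s["position"];print(t,"X",((p[:2]-O)@e*1e3).round(2),"Y",((p[:2]-O)@f*1e3).round(2),"z",p[2].round(4),"F",(s["wrist_force"]).round(1),"gap",s["finger_gap"].round(4));return s
move_l(W(-.012,0,.16),feed=.1)
print(move_l(W(-.012,0,.085),feed=.1,until_force=6));rep("pre")
print(move_l(W(-.012,0,.064),feed=.03,until_force=3));s=rep("floor");z=s["position"][2]
move_l(W(-.012,0,z+.0015),feed=.03);rep("up")
print(move_l(W(.010,0,z+.0015-.14*.022),feed=.015,until_force=3));s=rep("chock");x=(s["position"][:2]-O)@e
print(move_l(W(x,0,s["position"][2]-.004),feed=.015,until_force=2));rep("down")
E
```

```text
FalseTraceback (most recent call last):
  File "<stdin>", line 6, in <module>
  File "<stdin>", line 4, in rep
AttributeError: 'float' object has no attribute 'round'
```

```bash
cat >> h.py <<'E'
def rep(t):
    from rig import sense
    s=sense();p=s["position"];F=np.array(s["wrist_force"]);print(t,"XYZ mm",np.round([(p[:2]-O)@e*1e3,(p[:2]-O)@f*1e3,p[2]*1e3],2),"F ramp",np.round([F[:2]@e,F[:2]@f,F[2]],1),"gap",round(float(s["finger_gap"]),4),"t",s["time_s"]);return s
E
python3 - <<'E'
from rig import *
from h import *
rep("pre")
print(move_l(W(-.012,0,.064),feed=.03,until_force=3));s=rep("floor");z=s["position"][2]
move_l(W(-.012,0,z+.0015),feed=.03);rep("up")
print(move_l(W(.010,0,z+.0015-.14*.022),feed=.015,until_force=3));s=rep("chock");x=(s["position"][:2]-O)@e
print(move_l(W(x,0,s["position"][2]-.004),feed=.015,until_force=2));rep("down")
E
```

```text
pre XYZ mm [-11.67   0.53  85.54] F ramp [-0.   0.3 -2.8] gap 0.0586 t 21.85
True
floor XYZ mm [-11.86  -0.08  71.03] F ramp [-0.5 -1.2  6.1] gap 0.059 t 22.3667
up XYZ mm [-12.11  -0.11  72.23] F ramp [ 0.   0.2 -3.4] gap 0.0587 t 22.6167
True
chock XYZ mm [-0.57 -0.46 69.88] F ramp [ 0.1  0.3 -2.9] gap 0.0588 t 23.5083
True
down XYZ mm [-0.72 -0.71 69.49] F ramp [-1.1  0.   5.6] gap 0.0586 t 23.7167
```

```bash
python3 - <<'E'
from rig import *
from h import *
s=sense();z=s["position"][2]
move_l(W(-.0007,0,z+.001),feed=.02);rep("up")
print(move_l(W(.006,0,z+.001-.0009),feed=.01,until_force=4));s=rep("chock")
x=(s["position"][:2]-O)@e
print(move_l(W(x,0,s["position"][2]-.004),feed=.015,until_force=2));s=rep("down")
for n in("top","scene"):
    t,d=camera(n);cv2.imwrite(f"pics/{n}6.png",t[:,:,::-1])
a=cv2.imread("pics/scene6.png")[110:200,230:330];b=cv2.imread("pics/top6.png")[150:250,180:280]
o=np.zeros((400,800,3),np.uint8);o[:,:400]=cv2.resize(a,(400,400),interpolation=2);o[:,400:]=cv2.resize(b,(400,400),interpolation=2);cv2.imwrite("pics/c6.png",o)
E
```

```text
up XYZ mm [-0.83 -0.31 70.08] F ramp [-0.3 -0.1 -3.2] gap 0.0587 t 23.9917
True
chock XYZ mm [-0.34 -0.45 69.62] F ramp [-0.7  0.5  3.9] gap 0.0591 t 24.3417
True
down XYZ mm [-0.32 -0.48 69.56] F ramp [-0.7 -2.2  6.2] gap 0.0587 t 24.55
```

View pics/c6.png

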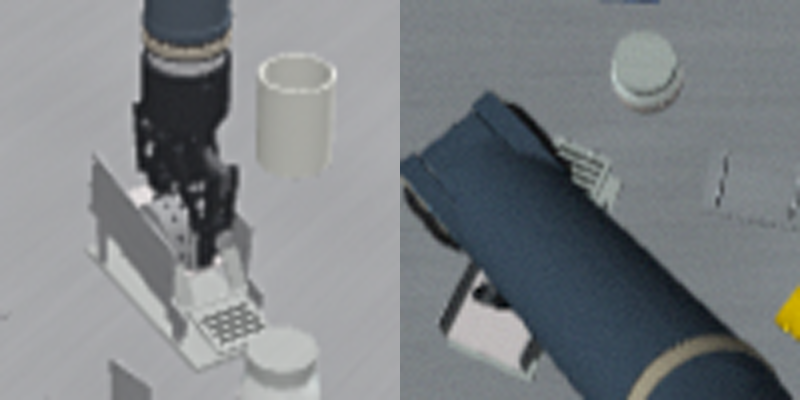

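```bash
python3 - <<'E'
from rig import *
from h import *
move_l(W(-.002,0,.0725),feed=.03);sleep(.2);rep("up")
for x in(0,.001,.002,.003,.004,.005,.006,.007,.008):
    h=move_l(W(x,0,.0720-.14*x),feed=.01,until_force=6);sleep(.15);s=rep(f"{x} {h}")
    F=np.array(s["wrist_force"])
    if h or F[:2]@e<-2.5:break
E
```

```text
up XYZ mm [-2.16 -0.32 72.08] F ramp [ 0.1  0.4 -3.4] gap 0.0588 t 25.1417
0 False XYZ mm [-0.0e+00  1.0e-02  7.2e+01] F ramp [ 0.3 -0.7 -2.4] gap 0.0589 t 25.65
0.001 False XYZ mm [5.800e-01 5.000e-02 7.181e+01] F ramp [-2.2  0.1 -1.9] gap 0.0589 t 26.05
0.002 False XYZ mm [8.20e-01 7.00e-02 7.17e+01] F ramp [-6.3 -1.2 -0. ] gap 0.0589 t 26.45
```

```bash
python3 - <<'E'
from rig import *
from h import *
print(move_l(W(.0013,0,.0660),feed=.012,until_force=4));sleep(.15);rep("seated")
for g in(.063,.068,.074):command_gripper(g);rep(f"open {g}")
for n in("top","scene"):
    t,d=camera(n);cv2.imwrite(f"pics/{n}7.png",t[:,:,::-1])
E
```

```text
True
seated XYZ mm [-0.63 -0.97 69.9 ] F ramp [ 1.1 -0.4 -1.5] gap 0.0583 t 26.825
open 0.063 XYZ mm [-0.99 -0.74 70.09] F ramp [ 0.4 -0.6  0.5] gap 0.0629 t 27.05
open 0.068 XYZ mm [-1.27 -0.82 69.99] F ramp [-0.4 -0.5 -0.6] gap 0.0679 t 27.275
open 0.074 XYZ mm [-1.34 -0.85 69.9 ] F ramp [ 0.4 -0.1 -0.9] gap 0.0741 t 27.5083
```

```bash
python3 - <<'E'
from rig import *
from h import *
p=sense()["position"];print(move_l([p[0],p[1],.17],feed=.08,until_force=4));rep("up")
movep([.50,-.10,.30],R(np.pi/2) if inverse_kinematics([.50,-.10,.30],R(np.pi/2)) is not None else R(-np.pi/2));rep("away")
for n in("top","scene"):
    t,d=camera(n);cv2.imwrite(f"pics/{n}8.png",t[:,:,::-1])
    P=cloud(n,d);X=(P[...,:2]-O)@e*1e3;Y=(P[...,:2]-O)@f*1e3;Z=P[...,2]*1e3
    k=(abs(Y)<24)&(abs(X)<25)&(Z>80)&(Z<105);q=np.c_[X[k],Z[k]]
    from scipy.optimize import least_squares
    s=least_squares(lambda c:np.hypot(*(q-c).T)-30,[0,67],loss="soft_l1",f_scale=2);
    k2=(abs(Y)<45)&(abs(X)<12)&(Z>91)&(Z<105)
    k3=(abs(Y)<15)&(X>75)&(X<95)&(Z>10)&(Z<80)
    print(n,k.sum(),"drum X,Z",s.x.round(1),"Y range",np.percentile(Y[k2],[2,98]).round(1),"pedal z",np.median(Z[k3]).round(1))
a=cv2.imread("pics/scene8.png")[110:200,230:330];b=cv2.imread("pics/top8.png")[150:250,180:280]
o=np.zeros((400,800,3),np.uint8);o[:,:400]=cv2.resize(a,(400,400),interpolation=2);o[:,400:]=cv2.resize(b,(400,400),interpolation=2);cv2.imwrite("pics/c8.png",o)
E
```

```text
False
up XYZ mm [ -1.64  -1.14 169.39] F ramp [ 0.1 -0.6  0.3] gap 0.0738 t 29.0083
away XYZ mm [  63.46 -260.48  299.88] F ramp [-0.8 -0.  -0.6] gap 0.0737 t 31.1167
top 202 drum X,Z [ 0.6 66.1] Y range [-35.7  24. ] pedal z 24.5
scene 110 drum X,Z [-0.9 65.4] Y range [-31.1  30. ] pedal z 23.5
```

View pics/c8.png

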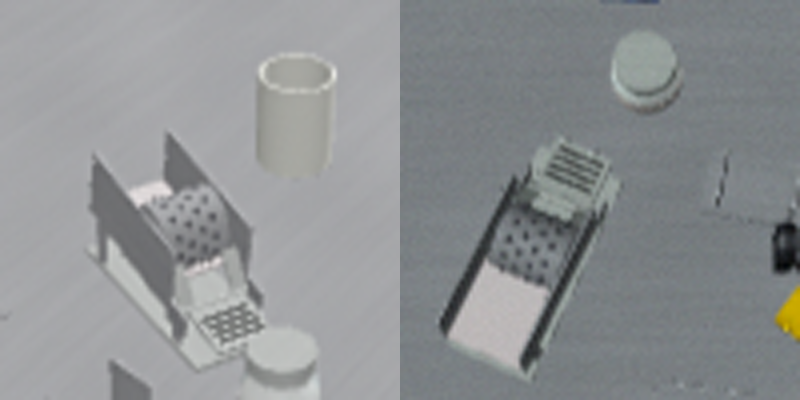

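Both views show the drum across the ramp against the raised chock, between the walls, with the pedal down and the arm clear.

```bash
python3 -c "
from rig import *
finish_job();print(sense()['time_s'])"
```

```text
the job is handed in; nothing more can be done
the job is handed in; nothing more can be done
```

The drum is parked on the ramp against the raised chock, and the job was handed in at about 31 s of the 67 s allowed.

I pressed the pedal to its stop, which put the chock tips about 55 mm above the bench. I then lifted the drum by its flat ends and set it on the rest. There I re-gripped it by its round sides and lowered it onto the ramp. I moved it downhill until the chock pushed back with about 6 N, lowered it to the floor and opened the fingers in stages.

**Last checks:**
- **Drum:** it lies between the walls with its centre at ramp x of about 0 ± 1 mm and 66 mm above the bench. The given seat is at x = -2 mm and 67 mm high, which agrees within the 2–4 mm by which the two cameras differ.
- **Pedal:** it is still fully down, at 24 mm.
- **Arm:** it is clear and touching nothing. I saw no bystander disturbed, but I did not measure their positions again.

**What disagreed:**
- **Contact stops:** my first two tries at feeling the chock stopped early. The second was the floor. The first showed no push from the chock afterwards, so I repeated the approach and checked the push along the ramp.
- **Letting go:** the final lowering stop left the tool about 1 mm uphill of the contact point. The drum may therefore have settled up to about 1 mm when I let go.

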